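Bring the taped spoke of a small bike wheel to the truing gauge

ROBOT

A 6-joint arm with a two-finger parallel gripper is mounted at the origin on the work surface. World frame = base frame: x ahead of the robot, y to its left, z up, the work surface at z = 0. Lengths are in m, angles in rad, forces in N, time in s.
With the tool pointing down it reaches from about 0.3 to 0.875 m from the base axis. Payload 6.4 kg.
Tool frame: the origin (TCP) lies midway between the tips of the shut fingers; the grasp point (between the pads) lies 19 mm behind it; z points along the fingers, y is the direction in which the jaws open and shut (so a half turn about z gives the same grasp; the last joint's range is limited). The gripper opens to 85 mm and grips with 20 to 120 N. Pads are 22 mm wide; open, the fingers measure 114 mm over their backs; the gripper's body (76 mm by 85 mm) begins 54 mm behind the grasp point. The pads swing forward as they close: fully open they stand 13 mm farther back than shut.
Start: joints at [0.942, 0.181, 1.607, -0, 1.354, -0.206], TCP at [0.236, 0.524, 0.231] pointing down, gripper open.
Joint ranges: [-2.99, 2.99], [-0.89, 2.07], [0.3, 2.58], [-1.14, 4.28], [0, 2.63], [-3.12, 3.12]. Speed limits (rad/s): [2.57, 2.57, 3.01, 3.14, 3.14, 3.14].

INTERFACE

Orientations are given as a unit quaternion [x, y, z, w].
In Python, from bench import monitor, eyes, ctrl, models gives the robot as it stands.
- The arm moves only by the shell command python3 -m inch 'ROWS'. ROWS is JSON, a list of rows, each a list of 3 entries, a list of its own where there are three numbers: the shift along the tool's x, y, z in m, then the turn, a rotation vector about the tool's x, y, z in units of 5 degrees (1.0 is 5 degrees), then the finger opening in m, from 0 to 0.0854. A call has 1 to 8 rows; each row shifts and turns the pose as measured when the row begins, along the tool's axes as they then stand; what a row does not reach is not made up. A row lasts 1/12 s, in which the tool goes at most 41.7 mm and 7.16 degrees, less where a joint would pass 70% of its speed; a pose out of reach is approached as far as the arm can. A call with a gripper value outside its range is refused whole. The fingers move at their own pace and stop on an object; the grip force is fixed at half the most. Time passes only in rows, so rows that do not move let the fingers close. It gives the time, the measured TCP pose, the force and the opening at its end, in the units of the state.
- monitor.sense(): the state, without advancing time (a new reading comes with each control period).
- eyes.snapshot(name): name is "scene" or "top" or "wrist"; returns (picture, depth): 384x512x3 uint8, blue, green, red; 384x512 float32, m along the optical axis (not along the pixel's ray), 0 where there is no reading.
- eyes.camera_info(name): a dict with "fovy" (degrees; the focal length in pixels is half the picture's height over the tangent of half this angle, whatever the lens; pixels are square), "cx", "cy" (the principal point, pixels), "T" (4x4, takes a point from camera to world coordinates). Camera axes: x right, y up, looking along -z (the intrinsics and any distortion apply to the point x, -y, -z); pixel columns grow to the right and rows downward; lengths in m; the calibration is good to about 2 mm. A picture is of the moment at which its call begins: read the wrist's pose just before it. camera_info takes no time and is no camera call; for the wrist camera it gives the pose at the moment of the call.
- ctrl.job_done(): hands the job in, once; it reports no verdict.
Trained networks look in the newest picture that a camera, given by its name, has taken for a name from the list of things; names that differ only in an ending like _2 or _b are one class to them, and where a whole thing is asked for, a point or a joint stands for the part that bears it (a point fixed in the world has none). Each returns a list of dicts, best first, with "conf" (0 to 1); they miss things now and then, are a little off and sometimes report something else, mostly with a low value. They report only what shows in the picture. A call takes as long as a camera call.
- models.boxes_of(thing, camera): "location" ([x, y, z] in m, in world coordinates, good to about 4 mm: the middle of the surface that is visible of it).
The state is a dict: "time_s": time; "joint_pos": joint angles; "qd": joint speeds; "joint_efforts": joint torques, N m; "tcp_pos": TCP position; "orientation": TCP orientation; "contact_force": force on the tool from outside, world axes, zero at the start; "wrist_torque": the same for the moment, N m; "grip_width": finger opening in m.
Only numpy, scipy, OpenCV 4.12 (cv2) and the standard library are available. Lean on these libraries where they do the work, as an engineer would, in place of code of your own. Each camera call takes 0.05 s, during which the arm holds its last target. There are 200 camera calls.

TASK

Push on a spoke of the small bicycle wheel with a fingertip to turn it until the red spoke points straight at the yellow index block on the blue jig. Then push the feeler arm (the one with the orange peg) in until it is fully home against the rim, without disturbing the wheel's setting. Do it all by pushing: leave the wheel down on its spindle, and leave the other things on the bench and the jig where they are.

Things in the scene. Friction and masses are not known exactly. Their poses are not given: they have to be found in the camera images.
- jig: blue base plate fixed to the bench, 18 mm thick; origin on the wheel's axis at bench height, z up; plate from -150 to +150 mm in its x, -200 to +150 mm in its y. The yellow index block (20 mm wide, pointed end inwards, top 40 mm above the bench) stands on it outside the rim in the jig's -y direction, 126 to 172 mm from the axis. Place and yaw vary.
- hub (a point): centre of the top of the wheel's black hub (radius 28 mm), 86 mm above the bench, on the wheel's upright axis. The wheel lies flat: white rim of outer radius 125 mm, inner radius 105 to 111 mm, 52 to 78 mm above the bench. It turns either way without stops, with light friction (about 1 N at a spoke), and stays where it is left. A support of radius 22 mm stands below the hub.
- red_end (a point): point on the centre line of the red spoke, 110 mm from the wheel's axis, 73 mm above the bench; moves with the wheel. The wheel has four straight spokes at right angles (one red, three black), each 14 mm wide, 57 to 73 mm above the bench, with open gaps between them from hub to rim, down to the plate at 18 mm.
- mark (a point): fixed point of the jig, 110 mm from the wheel's axis in the direction of the yellow index block, 73 mm above the bench: where the end of the red spoke has to come.
- wheel_seat (a joint): how far the wheel has been lifted up its spindle (m): 0 when it sits down fully, as at the start.
- feeler (a joint): angle of the feeler arm (rad): 0 when it is fully home against the rim (a hard stop), growing anticlockwise seen from above as it is swung away from the wheel, up to 1.15. It stays where it is left; about 1.5 N at the peg moves it.
- feeler_peg (a point): centre of the top of the orange peg on the feeler arm: 12 mm across, standing from 64 to 98 mm above the bench, 80 mm from the arm's pivot. The arm itself is a flat aluminium bar 12 mm wide, 58 to 68 mm above the bench, which ends 102 mm from the pivot in a black ball.
- feeler_pivot (a point): centre of the top of the feeler arm's pivot, 70 mm above the bench, outside the rim; the arm swings level about the upright axis through it.
- spacer: aluminium ring, 34 mm across, 12 mm high, lying loose on the jig's base plate outside the wheel; to be left alone; origin at its underside
- tin: green tin, 40 mm across, 35 mm high, standing loose on the jig's base plate outside the wheel; to be left alone; origin at its underside
- mug: white mug, 80 mm across, 90 mm high, on the bench; to be left alone; origin at its underside
- driver: screwdriver with orange handle lying on the bench; to be left alone; origin at its underside
- spanner: steel spanner lying on the bench; to be left alone; origin at its underside
- oil: yellow bottle, 48 mm across, 130 mm high, on the bench; to be left alone; origin at its underside
- pedal: black bicycle pedal, 95 x 75 x 22 mm, lying on the bench; to be left alone; origin at its underside

How it is judged:
On the way, in this order (a step that is already met when the one before it is completed fails the run):
1. the red spoke points at the yellow index while the feeler arm is still swung back (horizontal distance between red_end and mark below 0.009 m and value of joint feeler above 0.3 rad), for 0.3 s.
2. the feeler arm is home against the rim (value of joint feeler below 0.07 rad), for 0.2 s.
At the end, for the whole second after the job is handed in: the end of the red spoke lies within 9 mm of the mark (about 5 degrees), the feeler arm is within 0.07 rad of its stop (about 5 mm at the peg), and the wheel sits down on its spindle (lifted less than 4 mm) (horizontal distance between red_end and mark below 0.009 m and value of joint feeler below 0.07 rad and value of joint wheel_seat below 0.004 m); the robot touches nothing.
It fails at once if the wheel is lifted more than 8 mm up its spindle (value of joint wheel_seat above 0.008 m).
It fails at once if one of the other loose things is shifted or lifted by more than 20 mm (distance of any of spacer, tin, mug, driver, spanner, oil, pedal from where it was at the start of the episode above 0.02 m).
It also fails if it takes over 64 s, if anything falls off the work surface, if the arm or the gripper's body presses on something with over 40 N, if the wrist force passes 120 N, or if a joint passes its speed limit or range.

## Working session

There is one attempt and no reset: what is moved stays moved. The work goes in short steps, Python scripts to look and compute and a shell command to move; the robot and the scene stay as the last step left them, time stands still between calls to the robot, and variables do not carry over. Pictures are saved under pics/ and viewed, about 8 in all and at most 12, crops included, and the job is handed in when it is done.

```bash
mkdir -p pics
cat > h.py <<'E'
import numpy as np,cv2
from bench import monitor,eyes,ctrl,models
from scipy.spatial.transform import Rotation as R
def cam(n):
    c=eyes.camera_info(n); return c,192/np.tan(np.radians(c["fovy"])/2),np.array(c["T"])
def proj(n,P):
    c,f,T=cam(n); p=(np.atleast_2d(P)-T[:3,3])@T[:3,:3]
    return np.c_[c["cx"]+f*p[:,0]/-p[:,2], c["cy"]-f*p[:,1]/-p[:,2]]
def unproj(n,uv,z):
    c,f,T=cam(n); u,v=np.array(uv,float); d=T[:3,:3]@np.array([(u-c["cx"])/f,-(v-c["cy"])/f,-1.]); t=(z-T[2,3])/d[2]; return T[:3,3]+t*d
E
python3 - <<'E'
from h import *
s=monitor.sense(); print(s)
for n in("scene","top"):
    im,d=eyes.snapshot(n); cv2.imwrite(f"pics/{n}0.png",im); c=eyes.camera_info(n); print(n,{k:v for k,v in c.items() if k!="T"},np.round(c["T"],3).tolist())
for t in("hub","red_end","feeler_peg","feeler_pivot","jig","spacer","tin"):
    for n in ("top","scene"):
        r=models.boxes_of(t,n); print(t,n,[(np.round(x["location"],3).tolist(),round(x["conf"],2)) for x in r[:2]])
E
```

```text
{'time_s': 0.0, 'joint_pos': array([ 9.41673259e-01,  1.81554598e-01,  1.60801236e+00,  1.15198204e-05,
        1.35379953e+00, -2.06312839e-01]), 'qd': array([ 0.00054364,  0.00108298, -0.00075608, -0.0003508 ,  0.00162618,
       -0.00023277]), 'joint_efforts': array([ 3.71835713e-04, -4.44858992e+01, -3.51343775e+01, -3.01931814e-04,
        9.02968895e-03, -9.63832214e-07]), 'tcp_pos': array([0.23559054, 0.52391236, 0.23037443]), 'orientation': array([ 2.09835074e-01,  9.77736393e-01, -8.08379015e-04, -3.64942232e-04]), 'contact_force': array([0.19050301, 0.09593956, 0.07225281]), 'wrist_torque': array([ 0.00162063, -0.03069593, -0.03919596]), 'grip_width': 0.08551742915855853}
scene {'fovy': 45.58232376986955, 'cx': 261.0498327621179, 'cy': 190.47692818842103} [[0.063, -0.865, 0.498, 1.145], [0.998, 0.048, -0.044, -0.068], [0.014, 0.499, 0.866, 1.18], [0.0, 0.0, 0.0, 1.0]]
top {'fovy': 47.93480967135838, 'cx': 255.5230580330504, 'cy': 197.35536192015357} [[-0.007, 0.996, -0.092, 0.396], [-1.0, -0.006, 0.008, 0.014], [0.008, 0.092, 0.996, 1.4], [0.0, 0.0, 0.0, 1.0]]
hub top [([0.539, 0.062, 0.078], 0.84), ([0.536, 0.056, 0.077], 0.51)]
hub scene [([0.543, 0.06, 0.075], 0.76), ([0.565, 0.038, 0.016], 0.29)]
red_end top [([0.536, 0.061, 0.078], 0.84)]
red_end scene [([0.54, 0.063, 0.077], 0.57), ([0.404, -0.411, 0.054], 0.2)]
feeler_peg top [([0.616, -0.096, 0.068], 0.54)]
feeler_peg scene [([0.625, -0.097, 0.067], 0.65), ([0.544, 0.061, 0.075], 0.38)]
feeler_pivot top [([0.535, 0.057, 0.074], 0.75), ([0.618, -0.098, 0.07], 0.74)]
feeler_pivot scene [([0.62, -0.092, 0.064], 0.62)]
jig top [([0.534, 0.035, 0.021], 0.85)]
jig scene [([0.566, 0.036, 0.019], 0.89), ([0.402, 0.171, 0.026], 0.45)]
spacer top [([0.399, 0.162, 0.029], 0.49)]
spacer scene []
tin top [([0.44, -0.114, 0.055], 0.56)]
tin scene [([0.45, -0.116, 0.054], 0.44)]
```

View pics/top0.png

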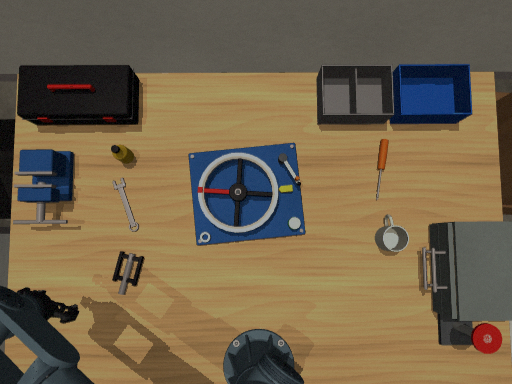

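View pics/scene0.png

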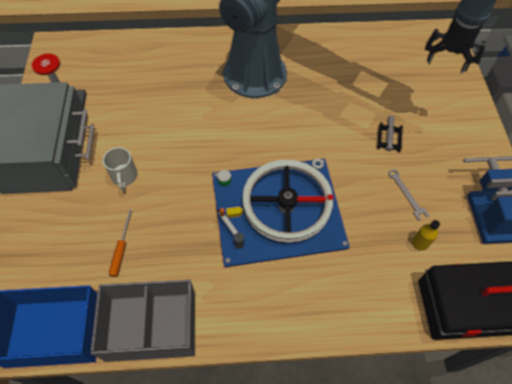

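Top picture: wheel hub at (238,191), with the red spoke pointing left to (200,190). The index block is at (285,188) on the opposite side, so the wheel needs about half a turn. The feeler is at (290,170), the tin at (295,223) and the spacer at (204,238). The scene view agrees. Next I'll bring the wrist camera over the wheel.

```bash
python3 -m inch '[[[-0.034,-0.021,-0.01],[0,0,0],0],[[-0.034,-0.021,-0.01],[0,0,0],0],[[-0.034,-0.021,-0.01],[0,0,0],0],[[-0.034,-0.021,-0.01],[0,0,0],0],[[-0.034,-0.021,-0.01],[0,0,0],0],[[-0.034,-0.021,-0.01],[0,0,0],0],[[-0.034,-0.021,-0.01],[0,0,0],0],[[-0.034,-0.021,-0.01],[0,0,0],0]]'
python3 -m inch '[[[-0.034,-0.021,-0.01],[0,0,0],0],[[-0.034,-0.021,-0.01],[0,0,0],0],[[-0.034,-0.021,-0.01],[0,0,0],0],[[-0.034,-0.021,-0.01],[0,0,0],0],[[0,0,0],[0,0,0],0],[[0,0,0],[0,0,0],0]]'
python3 - <<'E'
from h import *
s=monitor.sense(); print(s["tcp_pos"],s["contact_force"],s["grip_width"])
im,d=eyes.snapshot("wrist"); cv2.imwrite("pics/w1.png",im)
c=eyes.camera_info("wrist"); print(c["fovy"],c["cx"],c["cy"],np.round(c["T"],3))
print(proj("wrist",[[.538,.06,.086]]))
E
```

```text
time_s: 1.47
tcp_pos: [0.4139, 0.2584, 0.3102]
orientation: [0.202, 0.979, -0.001, -0.001]
contact_force: [1.1, 0.3, 0.8]
grip_width: -0.0002
time_s: 1.97
tcp_pos: [0.5096, 0.1179, 0.354]
orientation: [0.207, 0.978, -0.001, 0.002]
contact_force: [-0.3, 0.9, -0.2]
grip_width: 0.0001
[0.50957071 0.11794228 0.35401304] [-0.3256929   0.90387533 -0.15101253] 5.7319376843072384e-05
68.97729128046703 253.71616670347592 191.52344494340568 [[ 0.404 -0.866 -0.294  0.433]
 [ 0.915  0.382  0.13   0.152]
 [-0.    -0.322  0.947  0.496]
 [ 0.     0.     0.     1.   ]]
[[226.65321975 187.60705731]]
```

View pics/w1.png

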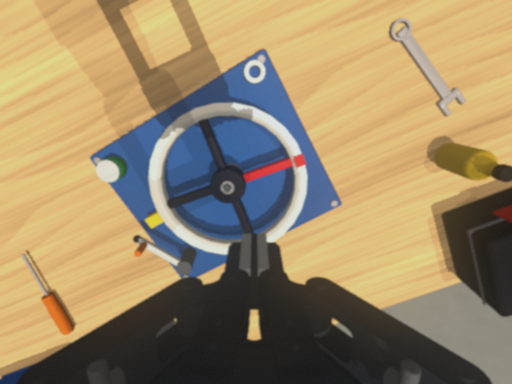

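Wrist picture: hub (228,187), red spoke to (304,160), yellow index (154,221), feeler pivot (186,262), arm tip and orange peg near (140,245). The tin is at (112,168) and the spacer at (255,70). Now I'll segment and measure these.

```bash
cat >> h.py <<'E'
def blobs(n,im,lo,hi,z,win=None,amin=8):
    m=cv2.inRange(cv2.cvtColor(im,cv2.COLOR_BGR2HSV),np.array(lo),np.array(hi))
    k,l,st,ce=cv2.connectedComponentsWithStats(m); out=[]
    for i in range(1,k):
        if st[i,4]>=amin: out.append((st[i,4],np.round(ce[i],1).tolist(),np.round(unproj(n,ce[i],z),4)[:2].tolist()))
    return sorted(out,key=lambda a:-a[0])
def red(n,im,hub):
    h=cv2.cvtColor(im,cv2.COLOR_BGR2HSV); m=((h[...,0]<6)|(h[...,0]>174))&(h[...,1]>150)&(h[...,2]>90)
    v,u=np.nonzero(m); P=np.array([unproj(n,(a,b),.073)[:2] for a,b in zip(u,v)])-hub
    r=np.linalg.norm(P,axis=1); P=P[(r>.03)&(r<.135)]; 
    mu=P.mean(0); d=np.linalg.svd(P-mu)[2][0]; d*=np.sign(d@mu)
    return len(P),np.degrees(np.arctan2(mu[1],mu[0])),np.degrees(np.arctan2(d[1],d[0]))
E
python3 - <<'E'
from h import *
im=cv2.imread("pics/w1.png")
print("yellow",blobs("wrist",im,(22,150,100),(35,255,255),.040)[:4])
print("orange",blobs("wrist",im,(6,170,100),(16,255,255),.09)[:5])
print("green tin",blobs("wrist",im,(45,120,40),(85,255,255),.04)[:2])
hub=unproj("wrist",(228,187),.086)[:2];print("hub",hub)
print("pivot",unproj("wrist",(186,262),.07)[:2])
print(red("wrist",im,hub))
# rim: white annulus outer fit
h=cv2.cvtColor(im,cv2.COLOR_BGR2HSV); m=((h[...,1]<50)&(h[...,2]>120)).astype(np.uint8)
m[:,:140]=0;m[:95]=0;m[258:]=0;m[:,315:]=0
cs=cv2.findContours(m,0,1)[0];c=max(cs,key=cv2.contourArea)[:,0,:]
P=np.array([unproj("wrist",p,.078)[:2] for p in c]);
from scipy.optimize import least_squares
f=least_squares(lambda q:np.hypot(*(P-q[:2]).T)-q[2],[.538,.06,.12],loss="soft_l1",f_scale=.002);print("rim",f.x)
cv2.imwrite("pics/crop.png",np.hstack([cv2.resize(im[200:290,100:220],None,fx=5,fy=5,interpolation=cv2.INTER_CUBIC)]))
E
```

```text
yellow [(np.int32(1388), [467.8, 161.0], [0.6695, 0.4359]), (np.int32(148), [153.5, 219.6], [0.5513, -0.0955])]
orange [(np.int32(576), [57.7, 313.5], [0.6292, -0.3202]), (np.int32(31), [137.7, 252.5], [0.5795, -0.1227])]
green tin [(np.int32(30), [119.9, 166.8], [0.4448, -0.0978])]
hub [0.53795059 0.06232126]
pivot [ 0.63732191 -0.06845919]
(470, np.float64(87.52627033694664), np.float64(84.17446174916745))
rim [0.53558226 0.05941591 0.11896847]
```

View pics/crop.png

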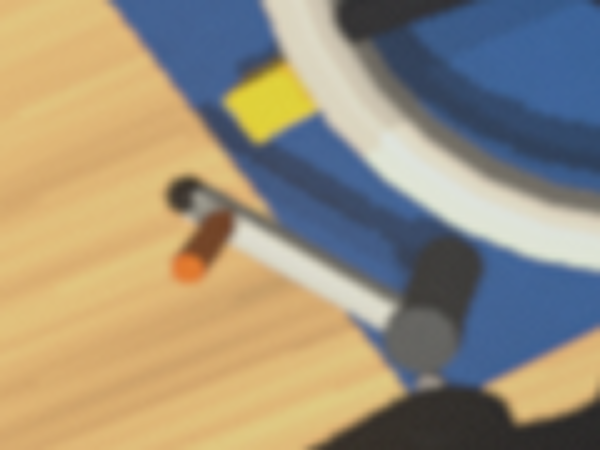

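```bash
python3 -m inch '[[[-0.028,-0.018,0.012],[0,0,0],0],[[-0.028,-0.018,0.012],[0,0,0],0],[[-0.028,-0.018,0.012],[0,0,0],0],[[-0.028,-0.018,0.012],[0,0,0],0],[[0,0,0.03],[0,0,0],0],[[0,0,0.03],[0,0,0],0],[[0,0,0.03],[0,0,0],0],[[0,0,0.0],[0,0,0],0]]'
python3 - <<'E'
from h import *
im=cv2.imread("pics/w1.png")
# pose of wrist has changed; use fresh pictures
im,d=eyes.snapshot("wrist"); cv2.imwrite("pics/w2.png",im)
s=monitor.sense(); print(s["tcp_pos"],s["orientation"])
E
```

```text
time_s: 2.68
tcp_pos: [0.5847, 0.0143, 0.2128]
orientation: [0.199, 0.98, 0.001, 0.005]
contact_force: [-1.0, -0.1, -2.0]
grip_width: -0.0002
[0.58602766 0.01429823 0.21599587] [1.99165301e-01 9.79943005e-01 9.48395315e-04 6.63254324e-03]
```

View pics/w2.png

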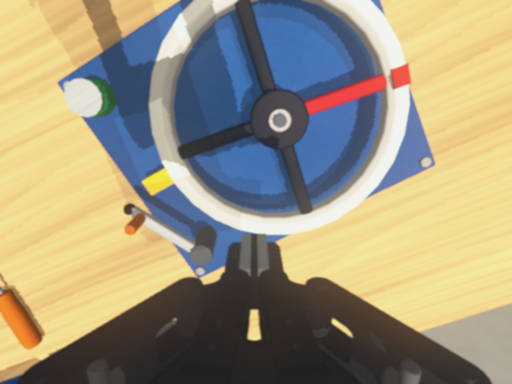

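The wrist picture shows hub (280,119), red end (400,76), index (157,180), peg top (131,228) and pivot top (203,258), with black spoke ends at (185,152) and (305,210).

Run:
```python
from h import *
im=cv2.imread("pics/w2.png"); g=lambda u,v,z:unproj("wrist",(u,v),z)[:2]
hub=g(280,119,.086); print("hub",hub)
for n,u,v,z in(("pivot",203,257,.07),("peg",130,229,.098),("ball",129,209,.064),("screwA",200,271,.019),("screwB",427,161,.019),("blk-",185,152,.073),("blk+x",305,210,.073),("blk-x",245,5,.073),("tin",82,97,.053)):
    p=g(u,v,z); d=p-hub; print(n,p.round(4),"r",np.hypot(*d).round(4),"ang",np.degrees(np.arctan2(d[1],d[0])).round(1))
print("peg-piv",np.hypot(*(g(203,257,.07)-g(130,229,.098))))
y=blobs("wrist",im,(22,150,100),(35,255,255),.040)[:4]; print(y)
print(red("wrist",im,hub)); print(proj("wrist",[[.583,.006,.073],[.538,.061,.086]]))
```

```text
hub [0.53843053 0.06215606]
pivot [ 0.6525 -0.0779] r 0.1807 ang -50.8
peg [ 0.5793 -0.1199] r 0.1866 ang -77.3
ball [ 0.5665 -0.1297] r 0.1939 ang -81.7
screwA [ 0.697  -0.1142] r 0.2371 ang -48.0
screwB [0.6639 0.2153] r 0.198 ang 50.7
blk- [ 0.5326 -0.0386] r 0.1009 ang -93.3
blk+x [0.6415 0.0531] r 0.1034 ang -5.0
blk-x [0.4378 0.0696] r 0.1009 ang 175.7
tin [ 0.4423 -0.1154] r 0.2019 ang -118.4
peg-piv 0.08434918235426699
[(np.int32(429), [157.3, 181.2], [0.5537, -0.0948])]
(1455, np.float64(86.0925027259601), np.float64(85.27869830575015))
[[244.5841333  179.178985  ]
 [278.69043847 119.05924639]]
```

```bash
python3 -m inch '[[[0,-0.002,0.03],[0,0,0],0],[[0,-0.002,0.03],[0,0,0],0],[[0,0,0.03],[0,0,0],0],[[0,0,0.03],[0,0,0],0],[[0,0,0.025],[0,0,0],0],[[0,0,0.013],[0,0,0],0],[[0,0,0],[0,0,0],0]]'
python3 -c "
from h import *
s=monitor.sense();print(s['tcp_pos'],s['contact_force'],R.from_quat(s['orientation']).as_matrix().round(3))"
```

```text
time_s: 3.32
tcp_pos: [0.5982, 0.0175, 0.0712]
orientation: [0.193, 0.981, 0.002, 0.019]
contact_force: [-0.0, 0.2, 0.7]
grip_width: 0.0002
[0.59816201 0.01754393 0.0711831 ] [-0.04543835  0.19446716  0.67763646] [[-0.925  0.379  0.039]
 [ 0.379  0.925 -0.004]
 [-0.037  0.011 -0.999]]
```

```bash
cat >> h.py <<'E'
HUB=np.array([.5385,.0620])
def plan(pts):
    """pts: world waypoints; prints shift in tool axes between successive ones, and tilt correction (5deg units)"""
    s=monitor.sense(); M=R.from_quat(s["orientation"]).as_matrix(); p=s["tcp_pos"]
    w=np.cross(M[:,2],[0,0,-1]); print("at",p.round(4),"F",s["contact_force"].round(1),"tilt fix",(M.T@w/np.radians(5)).round(2))
    for q in pts: print((M.T@(np.array(q)-p)).round(4).tolist()); p=np.array(q)
def arc(a0,a1,n,r=.072,z=.045):
    return [[*(HUB+r*np.array([np.cos(a),np.sin(a)])),z] for a in np.radians(np.linspace(a0,a1,n+1)[1:])]
def where():
    p=monitor.sense()["tcp_pos"][:2]-HUB; print("polar r,ang",np.hypot(*p).round(4),np.degrees(np.arctan2(p[1],p[0])).round(1))
E
python3 -m inch '[[[0,0,0.013],[0.06,0.22,0],0],[[0,0,0.013],[0.06,0.22,0],0],[[0,0,0],[0,0,0],0]]'
python3 -c "
from h import *
where();plan(arc(-37,-117,8))"
```

```text
time_s: 3.57
tcp_pos: [0.6034, 0.0191, 0.0519]
orientation: [0.192, 0.981, 0.001, 0.003]
contact_force: [-1.3, -0.7, -0.6]
grip_width: 0.0003
polar r,ang 0.0778 -33.5
at [0.6034 0.0191 0.0519] F [-1.3 -0.7 -0.6] tilt fix [0.03 0.07 0.  ]
[0.011, -0.015, 0.0068]
[0.0063, -0.0109, -0.0001]
[0.008, -0.0096, -0.0001]
[0.0096, -0.0081, -0.0001]
[0.0109, -0.0063, -0.0001]
[0.0118, -0.0043, -0.0001]
[0.0124, -0.0022, -0.0001]
[0.0126, -0.0, -0.0001]
```

```bash
python3 -m inch '[[[0.011,-0.015,0.006],[0,0.05,0],0],[[0.006,-0.011,0],[0,0,0],0],[[0.008,-0.010,0],[0,0,0],0],[[0.010,-0.008,0],[0,0,0],0],[[0.011,-0.006,0],[0,0,0],0],[[0.012,-0.004,0],[0,0,0],0]]'
python3 -c "
from h import *
where();plan(arc(-97,-177,8))"
```

```text
time_s: 4.07
tcp_pos: [0.5385, -0.0111, 0.0601]
orientation: [0.19, 0.982, 0.001, 0.014]
contact_force: [1.0, -0.3, -0.5]
grip_width: 0.0001
polar r,ang 0.0731 -90.0
at [ 0.5385 -0.0111  0.0601] F [ 1.  -0.3 -0.5] tilt fix [0.09 0.31 0.  ]
[0.0215, -0.004, 0.0145]
[0.0125, 0.0, -0.0003]
[0.0124, 0.0022, -0.0003]
[0.0118, 0.0043, -0.0003]
[0.0109, 0.0063, -0.0003]
[0.0096, 0.0081, -0.0002]
[0.0081, 0.0096, -0.0001]
[0.0063, 0.0109, -0.0001]
```

```bash
python3 -m inch '[[[0.006,0,0.012],[0.05,0.25,0],0],[[0.012,-0.001,0.005],[0,0.1,0],0],[[0.012,0.001,0.003],[0,0.1,0],0],[[0.012,0.003,0.003],[0,0.1,0],0],[[0.012,0.004,0.003],[0,0.1,0],0]]'
python3 -c "
from h import *
where();plan(arc(-137,-217,8))"
```

```text
time_s: 4.48
tcp_pos: [0.4974, 0.0132, 0.042]
orientation: [0.191, 0.981, 0.004, -0.005]
contact_force: [2.4, -0.6, 1.7]
grip_width: -0.0
polar r,ang 0.0638 -130.1
at [0.4974 0.0132 0.042 ] F [ 2.4 -0.6  1.7] tilt fix [ 0.06 -0.13  0.  ]
[0.0215, 0.0017, -0.0027]
[0.0096, 0.0081, 0.0002]
[0.0081, 0.0096, 0.0001]
[0.0063, 0.0109, 0.0001]
[0.0043, 0.0118, 0.0001]
[0.0022, 0.0124, 0.0001]
[0.0, 0.0126, 0.0001]
[-0.0022, 0.0124, 0.0]
```

```bash
python3 -m inch '[[[0.014,0.001,-0.002],[0.05,-0.1,0],0],[[0.014,0.004,0],[0,0,0],0],[[0.010,0.008,0],[0,0,0],0],[[0.008,0.010,0],[0,0,0],0],[[0.006,0.011,0],[0,0,0],0]]'
python3 -c "
from h import *
where();plan(arc(-177,-257,8))
im,d=eyes.snapshot('top');print(red('top',im,HUB))"
```

```text
time_s: 4.9
tcp_pos: [0.4577, 0.0685, 0.0437]
orientation: [0.192, 0.981, 0.0, -0.003]
contact_force: [0.7, -1.6, 0.2]
grip_width: 0.0004
polar r,ang 0.0811 175.4
at [0.4577 0.0685 0.0437] F [ 0.7 -1.6  0.2] tilt fix [-0.   -0.07  0.  ]
[-0.0078, 0.0056, -0.0013]
[0.0022, 0.0124, 0.0]
[0.0, 0.0126, -0.0]
[-0.0021, 0.0124, -0.0]
[-0.0043, 0.0118, -0.0]
[-0.0062, 0.0109, -0.0]
[-0.008, 0.0096, -0.0001]
[-0.0096, 0.0081, -0.0001]
(129, np.float64(-23.52604221707389), np.float64(-20.018023018423776))
```

```bash
python3 -m inch '[[[-0.003,0.010,0],[0,0,0],0],[[-0.001,0.012,0],[0,0,0],0],[[-0.004,0.012,0],[0,0,0],0],[[-0.006,0.011,0],[0,0,0],0],[[-0.006,0.006,0],[0,0,0],0],[[0,0,0],[0,0,0],0]]'
python3 -c "
from h import *
where();plan(arc(-230,-246,2,.074))
im,d=eyes.snapshot('top');print(red('top',im,HUB))
im,d=eyes.snapshot('wrist');print(red('wrist',im,HUB));cv2.imwrite('pics/w3.png',im)"
```

```text
time_s: 5.45
tcp_pos: [0.4917, 0.1161, 0.0414]
orientation: [0.189, 0.982, 0.0, -0.009]
contact_force: [-0.3, -0.1, 0.1]
grip_width: 0.0002
polar r,ang 0.0715 130.9
at [0.4917 0.1161 0.0414] F [-0.3 -0.1  0.1] tilt fix [-0.03 -0.19  0.  ]
[-0.0038, 0.0109, -0.0037]
[-0.0067, 0.0079, -0.0001]
(123, np.float64(-72.07498011537483), np.float64(-68.28656635635883))Traceback (most recent call last):
  File "<string>", line 5, in <module>
    im,d=eyes.snapshot('wrist');print(red('wrist',im,HUB));cv2.imwrite('pics/w3.png',im)
                                      ~~~^^^^^^^^^^^^^^^^
  File "h.py", line 19, in red
    v,u=np.nonzero(m); P=np.array([unproj(n,(a,b),.073)[:2] for a,b in zip(u,v)])-hub
                         ~~~~~~~~~~~~~~~~~~~~~~~~~~~~~~~~~~~~~~~~~~~~~~~~~~~~~~~~^~~~
ValueError: operands could not be broadcast together with shapes (0,) (2,)
```

```bash
python3 -m inch '[[[-0.005,0.009,0],[0,-0.1,0],0],[[-0.003,0.004,0],[0,0,0],0],[[0,0,0],[0,0,0],0]]'
python3 -c "
from h import *
print(red('top',cv2.imread('pics/top0.png'),HUB))
where()
im,d=eyes.snapshot('top');print(red('top',im,HUB)); print('y',blobs('top',im,(22,150,100),(35,255,255),.040,amin=4))"
```

```text
time_s: 5.8
tcp_pos: [0.5021, 0.1242, 0.0402]
orientation: [0.19, 0.982, -0.001, -0.006]
contact_force: [-0.7, 0.0, -0.0]
grip_width: 0.0
(121, np.float64(87.94834911273949), np.float64(84.58429360462137))
polar r,ang 0.0721 120.3
(126, np.float64(-79.62548285626366), np.float64(-76.36954414968818))
y [(np.int32(91), [120.5, 151.9], [0.6695, 0.4326]), (np.int32(78), [285.5, 188.3], [0.5497, -0.092])]
```

```bash
python3 -m inch '[[[-0.006,0.006,0],[0,0,0],0],[[0,0,0],[0,0,0],0],[[0.006,-0.008,0],[0,0,0],0],[[0.004,-0.008,0],[0,0,0],0],[[0,0,-0.04],[0,0,0],0],[[0,0,-0.04],[0,0,0],0],[[0,0,-0.04],[0,0,0],0],[[0,0,-0.04],[0,0,0],0]]'
python3 -c "
from h import *
where()
im,d=eyes.snapshot('top');print(red('top',im,HUB)); plan([[.46,.1,.3]])"
```

```text
time_s: 6.52
tcp_pos: [0.4849, 0.1135, 0.1937]
orientation: [0.19, 0.982, -0.004, -0.019]
contact_force: [1.3, 0.2, -0.8]
grip_width: 0.0001
polar r,ang 0.0743 136.1
(121, np.float64(-87.26065249998584), np.float64(-84.05866165401746))
at [0.4898 0.1136 0.2026] F [5.  1.2 6.1] tilt fix [-0.11 -0.26  0.  ]
[0.0248, -0.0248, -0.0966]
```

```bash
python3 -m inch '[[[0,-0.004,-0.035],[0,-0.1,0],0],[[0,-0.004,-0.035],[0,-0.1,0],0],[[0,-0.004,-0.03],[0,-0.1,0],0],[[0,0,-0.02],[0,0,0],0],[[0,0,0],[0,0,0],0],[[0,0,0],[0,0,0],0]]'
python3 -c "
from h import *
im,d=eyes.snapshot('wrist');cv2.imwrite('pics/w3.png',im);print(red('wrist',im,HUB),blobs('wrist',im,(22,150,100),(35,255,255),.040)[:3],proj('wrist',[*HUB,.086])); plan([])"
```

```text
time_s: 7.07
tcp_pos: [0.484, 0.1, 0.328]
orientation: [0.191, 0.982, -0.005, 0.006]
contact_force: [0.1, -0.3, -0.4]
grip_width: -0.0002
(454, np.float64(-87.18572777035783), np.float64(-82.76975822370885)) [(np.int32(1396), [488.8, 180.4], [0.6658, 0.4289]), (np.int32(170), [163.3, 229.6], [0.55, -0.0952])] [[244.52471276 201.65750808]]
at [0.4841 0.1001 0.328 ] F [-0.9 -0.1  0.2] tilt fix [-0.08  0.16  0.  ]
```

View pics/w3.png

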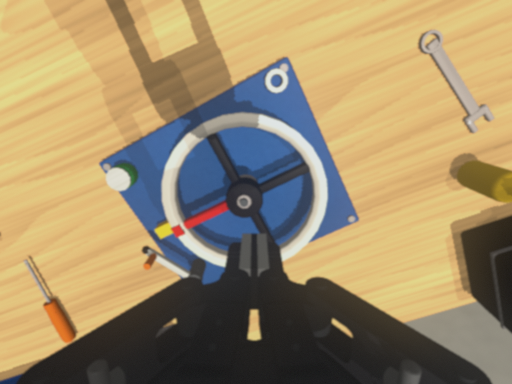

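The red spoke now points at the yellow block: red rim patch (178,230), block (163,230), hub (244,202). I'll get numbers from corner screws and spoke ends.

Run:
```python
from h import *
im=cv2.imread("pics/w3.png"); g=lambda u,v,z:unproj("wrist",(u,v),z)[:2]
hub=g(244,202,.086); an=lambda d:np.degrees(np.arctan2(d[1],d[0])).round(1)
h=cv2.cvtColor(im,cv2.COLOR_BGR2HSV); m=((h[...,0]<6)|(h[...,0]>174))&(h[...,1]>150)&(h[...,2]>90)
v,u=np.nonzero(m); P=np.array([g(a,b,.0745) for a,b in zip(u,v)]); 
for H in(hub,HUB):
    q=P-H; r=np.hypot(*q.T); a=np.degrees(np.arctan2(q[:,1],q[:,0]))
    print(H.round(4),[(lo,round(np.median(a[(r>lo)&(r<lo+.02)]),1),int(((r>lo)&(r<lo+.02)).sum())) for lo in(.03,.05,.07,.09,.11)])
A,B=g(283.5,68,.019),g(351.5,219.5,.019); print("screws",A.round(4),B.round(4),"edge yaw",an(B-A))
for n,p in(("A",A),("B",B)): print(n,an(p-hub),np.hypot(*(p-hub)).round(3))
print("black opp",an(g(306,170,.073)-hub),"black perp",an(g(213,137,.073)-hub))
cv2.imwrite("pics/c3.png",cv2.resize(im[170:290,110:270],None,fx=5,fy=5,interpolation=cv2.INTER_CUBIC))
```

```text
[0.5387 0.0611] [(0.03, np.float64(-91.1), 106), (0.05, np.float64(-89.0), 101), (0.07, np.float64(-87.8), 104), (0.09, np.float64(-87.1), 66), (0.11, np.float64(-85.2), 71)]
[0.5385 0.062 ] [(0.03, np.float64(-91.1), 104), (0.05, np.float64(-88.8), 101), (0.07, np.float64(-87.7), 106), (0.09, np.float64(-87.0), 70), (0.11, np.float64(-85.2), 71)]
screws [0.3877 0.1844] [0.6629 0.2116] edge yaw 5.7
A 140.8 0.195
B 50.5 0.195
black opp 94.6 black perp -177.1
```

View pics/c3.png

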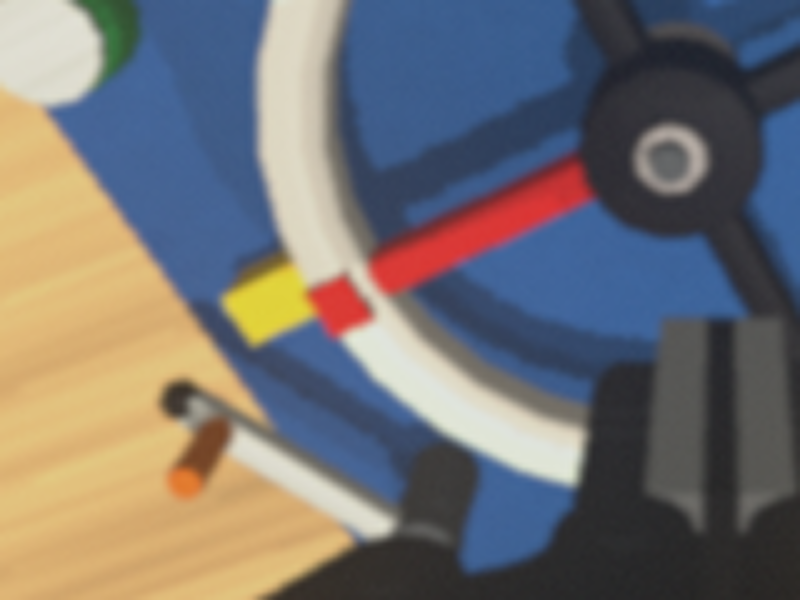

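```bash
python3 -m inch '[[[-0.029,-0.028,0.008],[0,0.1,0],0],[[-0.029,-0.028,0.008],[0,0,0],0],[[-0.029,-0.028,0.008],[0,0,0],0],[[-0.029,-0.028,0.008],[0,0,0],0],[[-0.029,-0.028,0.008],[0,0,0],0],[[-0.029,-0.028,0.008],[0,0,0],0],[[-0.029,-0.028,0.008],[0,0,0],0],[[0,0,0],[0,0,0],0]]'
python3 -m inch '[[[0,0,0],[0,0,-1],0],[[0,0,0],[0,0,-1],0],[[0,0,0],[0,0,-1],0],[[0,0,0],[0,0,-1],0],[[0,0,0],[0,0,-1],0],[[0,0,0],[0,0,-1],0],[[0,0,0],[0,0,0],0]]'
python3 - <<'E'
from h import *
plan([[.602,-.159,.2],[.602,-.159,.08]])
print(R.from_quat(monitor.sense()["orientation"]).as_matrix().round(3))
im,d=eyes.snapshot("wrist");cv2.imwrite("pics/w4.png",im)
im,d=eyes.snapshot("top");print(red("top",im,HUB))
E
```

```text
time_s: 7.78
tcp_pos: [0.5951, -0.1616, 0.2552]
orientation: [0.187, 0.982, -0.001, -0.008]
contact_force: [-1.0, 1.2, 0.5]
grip_width: 0.0002
time_s: 8.37
tcp_pos: [0.5857, -0.1623, 0.2337]
orientation: [-0.083, 0.996, 0.01, -0.021]
contact_force: [-0.5, 0.1, 0.7]
grip_width: -0.0003
at [ 0.5857 -0.1623  0.2337] F [-0.5  0.1  0.7] tilt fix [ 0.27 -0.46  0.  ]
[-0.018, -0.0002, 0.033]
[-0.0049, -0.0028, 0.1199]
[[-0.985 -0.165 -0.044]
 [-0.165  0.986  0.017]
 [ 0.04   0.024 -0.999]]
(125, np.float64(-87.43131855050736), np.float64(-83.87905579995075))
```

View pics/w4.png

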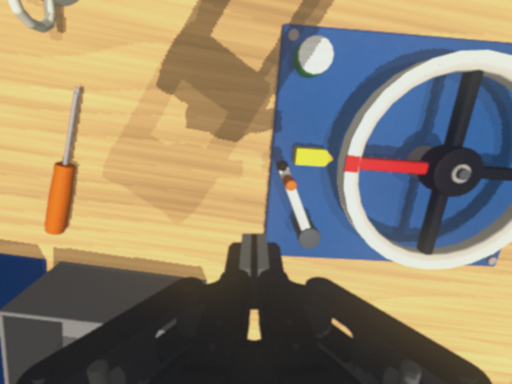

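The picture shows the peg top at (291,185), pivot (309,239), ball (282,166), index block (296–333,157), red rim patch (352,163) and hub (462,173). The way down behind the peg is clear.

Run:
```python
from h import *
g=lambda u,v,z:unproj("wrist",(u,v),z)[:2]; an=lambda d:np.degrees(np.arctan2(d[1],d[0])).round(1)
hub=g(462,173,.086);peg=g(291,185,.098);piv=g(309,239,.07);ball=g(282,166,.066)
print("hub",hub,"peg",peg,"piv",piv,"ball",ball,np.hypot(*(peg-piv)),np.hypot(*(ball-piv)),an(peg-piv),an(ball-piv),an(hub-piv),np.hypot(*(hub-piv)))
print("index",an(g(296,157,.04)-hub),an(g(333,157,.04)-hub),an(g(333,157,.04)-HUB),an(g(296,157,.04)-HUB),"red",an(g(352,163.5,.078)-hub),an(g(352,163.5,.078)-HUB), "opp",)
print(proj("wrist",[[*HUB,.086]]))
```

```text
hub [0.53768706 0.06446776] peg [ 0.57691971 -0.1203344 ] piv [ 0.64683012 -0.07958101] ball [ 0.56406848 -0.12842261] 0.08092159316353005 0.09609886044309532 -149.8 -149.5 127.2 0.18072701698205926
index -84.4 -85.5 -85.8 -84.6 red -85.4 -85.7 opp
[[459.61212123 173.37804188]]
```

```bash
python3 -m inch '[[[-0.006,0,0.02],[0.13,-0.23,0],0],[[-0.006,0,0.03],[0.13,-0.23,0],0],[[0,0,0.03],[0,0,0],0],[[0,0,0.03],[0,0,0],0],[[0,0,0.02],[0,0,0],0],[[0,0,0.01],[0,0,0],0],[[0,0,0],[0,0,0],0]]'
python3 - <<'E'
from h import *
plan([[.592,-.146,.08],[.585,-.13,.08],[.578,-.113,.08],[.575,-.102,.08],[.573,-.096,.08],[.572,-.09,.08]])
E
```

```text
time_s: 9.05
tcp_pos: [0.5966, -0.1591, 0.0879]
orientation: [-0.071, 0.997, -0.001, 0.002]
contact_force: [-0.0, -0.2, -0.8]
grip_width: 0.0003
at [ 0.5966 -0.1591  0.0879] F [-0.  -0.2 -0.8] tilt fix [-0.02  0.04  0.  ]
[0.0028, 0.0136, 0.0078]
[0.0047, 0.0168, -0.0001]
[0.0045, 0.0178, -0.0001]
[0.0014, 0.0113, -0.0]
[0.0011, 0.0062, -0.0]
[0.0001, 0.0061, -0.0]
```

```bash
python3 -m inch '[[[0.003,0.012,0.007],[0,0,0],0],[[0.006,0.012,0],[0,0,0],0],[[0.006,0.012,0],[0,0,0],0],[[0.004,0.010,0],[0,0,0],0],[[0,0,0],[0,0,0],0]]'
python3 - <<'E'
from h import *
plan([[.573,-.096,.08],[.572,-.09,.08]])
im,d=eyes.snapshot("wrist");cv2.imwrite("pics/w5.png",im)
E
```

```text
time_s: 9.47
tcp_pos: [0.572, -0.1158, 0.0842]
orientation: [-0.068, 0.998, -0.002, 0.004]
contact_force: [0.3, 0.7, -1.0]
grip_width: 0.0002
at [ 0.572  -0.1158  0.0842] F [ 0.3  0.7 -1. ] tilt fix [-0.06  0.09  0.  ]
[-0.0037, 0.0195, 0.0041]
[0.0002, 0.0061, -0.0]
```

View pics/w5.png

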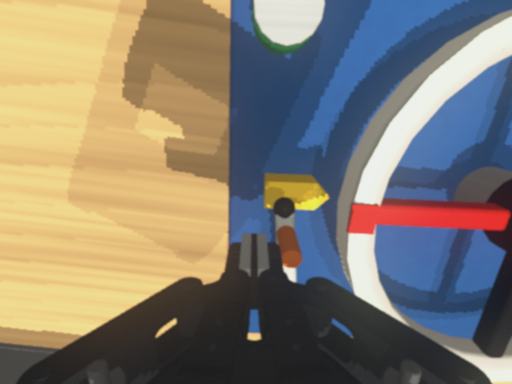

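The finger touches the peg at (290,250) and the arm is part way in. The ball (285,207) is still clear of the rim, so I'll keep pushing gently.

```bash
for i in 1; do :; done; python3 -m inch '[[[-0.002,0.008,0.003],[0,0,0],0],[[-0.001,0.008,0],[0,0,0],0],[[0,0.006,0],[0,0,0],0],[[0,0,0],[0,0,0],0]]'
python3 - <<'E'
from h import *
plan([])
im,d=eyes.snapshot("wrist");cv2.imwrite("pics/w6.png",im)
E
```

```text
time_s: 9.85
tcp_pos: [0.5748, -0.0942, 0.0841]
orientation: [-0.067, 0.998, -0.004, 0.007]
contact_force: [0.1, -0.7, -0.2]
grip_width: -0.0004
at [ 0.5748 -0.0942  0.0841] F [ 0.1 -0.7 -0.2] tilt fix [-0.11  0.15  0.  ]
```

View pics/w6.png

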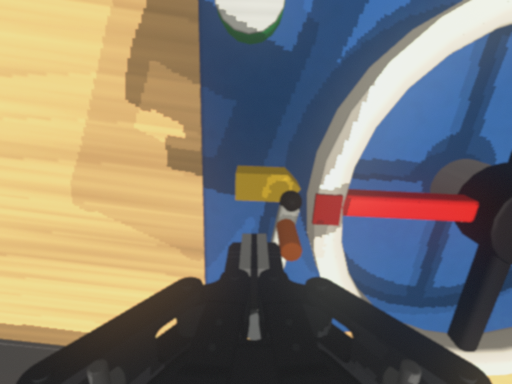

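The ball (290,200) is still about 8 mm from the rim edge (315,205).

```bash
python3 -m inch '[[[0,0.005,0.001],[0,0,0],0],[[0,0,0],[0,0,0],0]]'; python3 -m inch '[[[0,0.003,0],[0,0,0],0],[[0,0,0],[0,0,0],0]]'
```

```text
time_s: 10.07
tcp_pos: [0.575, -0.0895, 0.0835]
orientation: [-0.067, 0.998, -0.005, 0.007]
contact_force: [0.6, 1.0, 0.2]
grip_width: -0.0002
time_s: 10.23
tcp_pos: [0.5752, -0.0877, 0.0837]
orientation: [-0.067, 0.998, -0.006, 0.008]
contact_force: [-0.3, -2.9, -0.5]
grip_width: -0.0002
```

```bash
python3 -m inch '[[[0,0.003,0],[0,0,0],0],[[0,0.001,0],[0,0,0],0]]'; python3 -m inch '[[[0,0.003,0],[0,0,0],0],[[0,0.002,0],[0,0,0],0]]'
```

```text
time_s: 10.4
tcp_pos: [0.5752, -0.0874, 0.0839]
orientation: [-0.067, 0.998, -0.009, 0.008]
contact_force: [-0.9, -5.1, -1.8]
grip_width: -0.0002
time_s: 10.57
tcp_pos: [0.5752, -0.0872, 0.084]
orientation: [-0.067, 0.998, -0.013, 0.009]
contact_force: [-0.1, -9.4, -2.4]
grip_width: -0.0001
```

The arm is at its hard stop: force rises to 9 N with no further travel. I'll back off, lift and check.

```bash
python3 -m inch '[[[0,-0.012,0],[0,0,0],0],[[0,-0.015,0],[0,0,0],0],[[0,-0.015,-0.01],[-0.1,0.1,0],0],[[0,0,-0.04],[0,0,0],0],[[0,0,-0.04],[0,0,0],0],[[0,0,-0.04],[0,0,0],0],[[0,0,-0.03],[0,0,0],0],[[0,0,0],[0,0,0],0]]'
python3 - <<'E'
from h import *
plan([])
im,d=eyes.snapshot("wrist");cv2.imwrite("pics/w7.png",im);print(proj("wrist",[[*HUB,.086]]))
im,d=eyes.snapshot("top");print(red("top",im,HUB))
E
```

```text
time_s: 11.23
tcp_pos: [0.5769, -0.1326, 0.2469]
orientation: [-0.065, 0.998, -0.004, -0.001]
contact_force: [1.0, 0.1, 0.9]
grip_width: 0.0001
at [ 0.5769 -0.1326  0.2469] F [1.  0.1 0.9] tilt fix [-0.08 -0.04  0.  ]
[[434.13104761 166.79654862]]
(106, np.float64(-87.87048786796191), np.float64(-84.24095825015922))
```

View pics/w7.png

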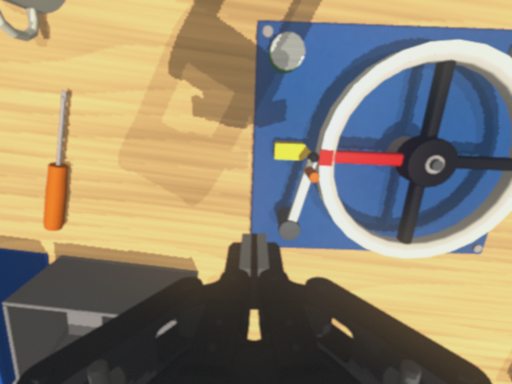

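Run:
```python
from h import *
g=lambda u,v,z:unproj("wrist",(u,v),z)[:2]; an=lambda d:np.degrees(np.arctan2(d[1],d[0])).round(1)
hub=g(435,164,.086);piv=g(289,229,.07)
for H in(hub,HUB): print("idx",an(g(276,151,.04)-H),"red",an(g(326,157.5,.078)-H),"opp",an(g(512,163,.073)-H))
print("arm",an(g(314,177,.098)-piv),an(hub-piv),"ball r",np.hypot(*(g(314,157,.066)-hub)))
```

```text
idx -84.6 red -85.2 opp 96.5
idx -86.5 red -87.9 opp 99.9
arm 172.1 126.7 ball r 0.12737472234943426
```

```bash
python3 -c "
from bench import ctrl
print(ctrl.job_done())"
```

```text
the job is handed in; nothing more can be done
None
```

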